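# Fit the crank on the yarn winder

### The arm

A 6-joint arm with a two-finger parallel gripper is mounted at the origin on the work surface. World frame = base frame: x ahead of the robot, y to its left, z up, the work surface at z = 0. Lengths are in m, angles in rad, forces in N, time in s.
With the tool pointing down it reaches from about 0.425 to 0.95 m from the base axis. Payload 3.5 kg.
Tool frame: the origin (TCP) lies between the finger pads; the fingertips stand 8 mm ahead of it and the grasp point (between the pads) lies 11 mm behind it (manip.tip_extent is the y of the fingertips in the tool frame, in m); y points along the fingers, x is the direction in which the jaws open and shut, and the axes are right-handed (so a half turn about y gives the same grasp; the last joint's range is limited). The gripper opens to 85 mm and grips with 20 to 120 N. Pads are 22 mm wide; open, the fingers measure 114 mm over their backs; the gripper's body (76 mm by 85 mm) begins 54 mm behind the grasp point. The pads swing forward as they close: fully open they stand 13 mm farther back than shut.
Start: joints at [1.101, 0.286, 1.577, -0, 1.279, -0.15], TCP at [0.212, 0.641, 0.239] pointing down, gripper open.
Joint ranges: [-2.77, 2.77], [-0.9, 2.22], [0.21, 2.48], [-1.53, 4.67], [0.24, 2.81], [-2.84, 2.84]. Speed limits (rad/s): [2.79, 2.79, 3.14, 3.14, 3.14, 3.14].

### API

Orientations are given as a 3x3 rotation matrix whose columns are the frame's x, y, z axes.
In Python, from cell import manip, imaging, order gives the robot as it stands.
- The arm moves only by the tool arm_command, never from a script. Its argument "steps" is a list of rows, each a list of 7 numbers: the closure, from 0 (fully open) to 1 (shut), then the shift along the world's x, y, z in m, then the turn, a rotation vector about the world's x, y, z in rad. A call has 1 to 20 rows; each row is the pose to reach, as a shift and turn from the pose commanded when the call began; what a row does not reach only later rows make up. A row lasts 1/8 s, in which the tool goes at most 62.5 mm and 10.7 degrees, less where a joint would pass 70% of its speed; a pose out of reach is approached as far as the arm can. A call with a gripper value outside its range is refused whole. The fingers move at their own pace and stop on an object; "force" is the grip in N (left out, the last holds). Time passes only in rows, so rows that repeat a pose let the fingers close. It gives the time, the measured TCP pose, the force and the opening at its end, in the units of the state.
- manip.observe(): the state, without advancing time (a new reading comes with each control period).
- imaging.read_camera(name): name is "side" or "top" or "wrist"; returns (picture, depth): 420x560x3 uint8, red, green, blue; 420x560 float32, m along the optical axis (not along the pixel's ray), 0 where there is no reading.
- imaging.calibration(name): a dict with "fx", "fy", "cx", "cy" (pixels), "dist" ([k1, k2, p1, p2, k3] as OpenCV has them; the pictures are not rectified), "camera_from_world" (4x4, takes a point from world to camera coordinates). Camera axes: x right, y up, looking along -z (the intrinsics and any distortion apply to the point x, -y, -z); pixel columns grow to the right and rows downward; lengths in m; the calibration is good to about 2 mm. A picture is of the moment at which its call begins: read the wrist's pose just before it. calibration takes no time and is no camera call; for the wrist camera it gives the pose at the moment of the call.
- order.job_done(): hands the job in, once; it reports no verdict.
The state is a dict: "time_s": time; "qpos": joint angles; "joint_velocities": joint speeds; "effort": joint torques, N m; "position": TCP position; "tcp_rot": TCP orientation; "force": force on the tool from outside, world axes, zero at the start; "moment": the same for the moment, N m; "grip_width": finger opening in m.
Only numpy, scipy, OpenCV 4.12 (cv2) and the standard library are available. Lean on these libraries where they do the work, as an engineer would, in place of code of your own. Each camera call takes 0.05 s, during which the arm holds its last target. There are 200 camera calls.

### The job

Pick up the loose hand crank and fit its hub onto the winder's upright drive shaft: the shaft is flattened on two sides and stands at no particular angle, so turn the crank until the slotted bore matches the flats, let it slide fully home, level, and let go. Leave the shuttle, the bowl and the bobbin where they are.

Things in the scene. Friction and masses are not known exactly. Their poses are not given: they have to be found in the camera images.
- crank: Loose hand crank, about 0.35 kg, lying flat. Origin: centre of its hub's underside, on the bore axis; z up the bore, x towards the knob. Hub: dark steel block 38 (x) by 30 (y) by 40 mm high, gripped by its two y faces. A slot bore, 18.4 mm (x) by 12.4 mm (y), no chamfer, goes right through along z. Centre of mass about 15 mm from the bore towards the knob.
- crank_knob (a point): Top of the crank's upright wooden knob (26 mm across), at x = 90 mm, 58 mm above the crank's underside. It stands on a wooden arm 22 mm wide, 12 mm thick, running from the hub to x = 104 mm, underside level with the hub's.
- winder: Fixed yarn winder: wooden bed 270 x 100 mm (x from -65 to 205 mm), grey housing, top 45 mm above the table. Origin: on the table below the drive shaft's axis; x runs along the bed to a wooden cone spindle (44 mm wide, 118 mm high, at x = 145 mm) and a wire guide (138 mm high, x = 197, y = 30 mm). Under the shaft a round steel collar, 44 mm across, rises to 55 mm.
- shaft_foot (a point): On the drive shaft's axis at the collar's top face, 55 mm above the table: the hub's underside centre rests here when home, the hub standing on the collar and the arm clear of everything.
- shaft_end (a point): Centre of the drive shaft's flat top end, 85 mm above the table (shaft 30 mm tall, locked, does not turn). Section 16 mm by 10 mm between its two flats, square edged. The 16 mm direction is turned about the vertical by an unknown angle, up to 0.65 rad either way, from the winder's x axis: look or feel for it. The crank fits either way round, with about 0.15 rad play each way.
- shuttle: Wooden boat shuttle, 275 x 36 x 28 mm, lying on the table (bystander). Origin: centre of its underside, x along it.
- bowl: Wooden bowl, 140 mm across, 55 mm high (bystander). Origin: centre of its underside.
- bobbin: Empty wooden bobbin standing on end, 38 mm across, 56 mm high (bystander). Origin: centre of its underside.

How it is judged:
By the outcome, as a careful person would: the job done as asked, in the order asked, and still so for the second after the job is handed in, with the robot touching nothing.
It also fails if it takes over 61 s, if anything falls off the work surface, if the arm or the gripper's body presses on something with over 40 N, if the wrist force passes 120 N, or if a joint passes its speed limit or range.

## Working session

There is one attempt and no reset: what is moved stays moved. The work goes in short steps, Python scripts to look and compute and a tool call to move; the robot and the scene stay as the last step left them, time stands still between calls to the robot, and variables do not carry over. Pictures are saved under pics/ and viewed, about 8 in all and at most 12, crops included, and the job is handed in when it is done.

Besides the shell and the picture viewer there is one more tool, called after "Emit:" as name(argument=value, ...) on one line, values as JSON. arm_command: Moves the arm, as the interface text tells. Its arguments: {"type":"object","properties":{"steps":{"type":"array"},"force":{"type":"number"}},"required":["steps"]}

```bash
ls; mkdir -p pics
cat > h.py <<'E'
import numpy as np, cv2
from cell import manip, imaging, order
def K(c): return np.array([[c['fx'],0,c['cx']],[0,c['fy'],c['cy']],[0,0,1]])
def rays(c,uv):
    p=cv2.undistortPoints(np.array(uv,float).reshape(-1,1,2),K(c),np.array(c['dist'])).reshape(-1,2)
    d=np.c_[p[:,0],-p[:,1],-np.ones(len(p))]
    M=np.array(c['camera_from_world']);R=M[:3,:3]
    return -R.T@M[:3,3], d@R
def plane(c,uv,z):
    o,d=rays(c,uv); return o+d*((z-o[2])/d[:,2])[:,None]
def pts(c,depth):
    h,w=depth.shape; u,v=np.meshgrid(np.arange(w),np.arange(h))
    o,d=rays(c,np.stack([u,v],-1).reshape(-1,2))
    return (o+d*depth.reshape(-1,1)).reshape(h,w,3)
def shot(n):
    c=imaging.calibration(n); im,d=imaging.read_camera(n); return c,im,d
E
python3 - <<'E'
from h import *
for n in ['top','side']:
    c,im,d=shot(n); cv2.imwrite(f'pics/{n}0.png',im[:,:,::-1]); np.savez(f'{n}0.npz',im=im,d=d)
    M=np.array(c['camera_from_world']); print(n,-M[:3,:3].T@M[:3,3],c['fx'],(d>0).mean())
print({k:np.round(v,3) for k,v in manip.observe().items()})
E
```

```text
pics
top [ 2.83871828e-01 -1.28033639e-03  1.38579717e+00] 475.6320243813323 0.9959906462585034
side [ 0.0079766  -0.58500766  0.76886397] 437.1440700786234 0.9961819727891157
{'time_s': np.float64(0.1), 'qpos': array([ 1.101,  0.287,  1.578,  0.   ,  1.279, -0.15 ]), 'joint_velocities': array([-0.   , -0.002, -0.005,  0.001,  0.   , -0.   ]), 'effort': array([ 1.000e-03, -4.073e+01, -2.937e+01, -0.000e+00,  3.000e-03,
        0.000e+00]), 'position': array([0.212, 0.64 , 0.238]), 'tcp_rot': array([[ 0.314, -0.001, -0.949],
       [ 0.949, -0.002,  0.314],
       [-0.002, -1.   ,  0.   ]]), 'force': array([ 0.102, -0.104,  0.17 ]), 'moment': array([-0.005,  0.012,  0.038]), 'grip_width': np.float64(0.085)}
```

View pics/top0.png

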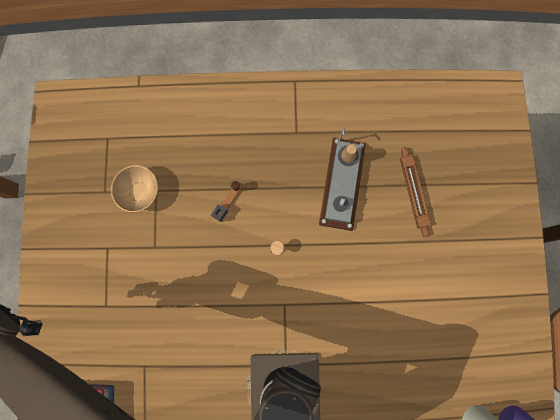

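View pics/side0.png

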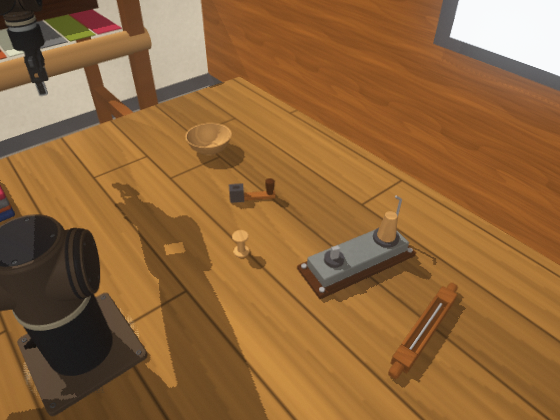

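The top view shows the hub at about (219,212), the knob at (236,185), the drive shaft at (342,203) and the cone at (349,155). The bowl is at (134,189), the bobbin at (277,247) and the shuttle at (416,192). Next I'll measure the hub, knob, shaft and bed from the top view.

Run:
```python
from h import *
z=np.load('top0.npz'); im,d=z['im'],z['d']; c=imaging.calibration('top')
P=pts(c,d)
def comp(box,lo,hi):
    u0,u1,v0,v1=box; q=P[v0:v1,u0:u1].reshape(-1,3); q=q[(q[:,2]>lo)&(q[:,2]<hi)]
    r=cv2.minAreaRect(q[:,:2].astype(np.float32)*1000); return len(q),q.mean(0).round(4),r
print('hub',comp((205,232,198,228),.034,.05))
print('knob',comp((225,250,175,198),.045,.07))
print('bed top',comp((315,370,130,235),.04,.05))
print('collar',comp((325,358,185,218),.051,.06))
print('shaft',comp((325,358,185,218),.075,.095))
print('cone',comp((330,370,138,175),.1,.13))
print('bobbin',comp((265,290,235,260),.045,.065))
```

```text
hub (113, array([0.5006, 0.1819, 0.04  ]), ((500.4731140136719, 181.62208557128906), (31.604415893554688, 38.253517150878906), 55.72804260253906))
knob (62, array([0.5743, 0.1318, 0.0552]), ((575.04296875, 132.10910034179688), (22.895586013793945, 20.81181526184082), 1.2596465349197388))
bed top (1398, array([ 0.5722, -0.1799,  0.045 ]), ((588.18359375, -183.81024169921875), (74.57103729248047, 245.7362060546875), 78.34774780273438))
collar (154, array([ 0.5148, -0.1691,  0.0547]), ((522.6785888671875, -166.75677490234375), (59.65287399291992, 87.6029281616211), 84.65132904052734))
shaft (24, array([ 0.5147, -0.1689,  0.0848]), ((514.7802734375, -169.0550994873047), (9.978277206420898, 15.767129898071289), 64.90914154052734))
cone (110, array([ 0.6545, -0.1969,  0.1151]), ((655.1812133789062, -197.59979248046875), (29.33449935913086, 28.82798194885254), 41.41233825683594))
bobbin (141, array([0.3941, 0.015 , 0.0556]), ((393.99664306640625, 15.291574478149414), (36.60166549682617, 34.07625198364258), 89.89896392822266))
```

Emit:
arm_command(steps=[[0,0.01,-0.015,0,0,0,-0.01],[0,0.023,-0.037,0,0,0,-0.02],[0,0.046,-0.073,0,0,0,-0.04],[0,0.072,-0.115,0,0,0,-0.07],[0,0.098,-0.156,0,0,0,-0.09],[0,0.124,-0.197,0,0,0,-0.12],[0,0.15,-0.239,0,0,0,-0.14],[0,0.176,-0.28,0,0,0,-0.17],[0,0.202,-0.321,0,0,0,-0.19],[0,0.228,-0.363,0,0,0,-0.22],[0,0.251,-0.399,0,0,0,-0.24],[0,0.271,-0.431,0,0,0,-0.26],[0,0.282,-0.45,0,0,0,-0.27],[0,0.288,-0.459,0,0,0,-0.276],[0,0.288,-0.459,0,0,0,-0.276],[0,0.288,-0.459,0,0,0,-0.276]])

```text
time_s: 2.1
position: [0.4997, 0.1823, 0.2392]
tcp_rot: [[0.561, -0.0, -0.828], [0.828, 0.0, 0.561], [-0.0, -1.0, 0.0]]
force: [-0.0, 0.6, -0.3]
grip_width: 0.0854
```

Run:
```python
from h import *
s=manip.observe(); c,im,d=shot('wrist'); cv2.imwrite('pics/w1.png',im[:,:,::-1]); np.savez('w1.npz',im=im,d=d,M=c['camera_from_world'])
M=np.array(c['camera_from_world']);o=-M[:3,:3].T@M[:3,3]
print(s['position'],s['tcp_rot'].round(3),'cam in tool',s['tcp_rot'].T@(o-s['position']),'look',s['tcp_rot'].T@(-M[2,:3]),manip.tip_extent, s['time_s'])
P=pts(c,d); q=P.reshape(-1,3)
def rect(m):
    r=cv2.minAreaRect(q[m][:,:2].astype(np.float32)*1000); return m.sum(),q[m].mean(0).round(4),r
n=lambda x,y,r:np.hypot(q[:,0]-x,q[:,1]-y)<r
print('hub',rect(n(.5005,.1817,.035)&(q[:,2]>.035)&(q[:,2]<.045)))
print('knob',rect(n(.575,.132,.03)&(q[:,2]>.052)&(q[:,2]<.065)))
```

```text
[0.49967512 0.18226584 0.23923038] [[ 0.561 -0.    -0.828]
 [ 0.828  0.     0.561]
 [-0.    -1.     0.   ]] cam in tool [ 0.00073451 -0.13532103  0.08174669] look [-0.00104843  0.94952046 -0.31370336] 0.008 2.1
hub (np.int64(857), array([0.4998, 0.1811, 0.0406]), ((500.3169860839844, 180.6770477294922), (29.295759201049805, 38.38188934326172), 56.49393844604492))
knob (np.int64(373), array([0.5742, 0.1329, 0.0561]), ((575.2263793945312, 132.59420776367188), (24.742347717285156, 23.29747772216797), 36.374691009521484))
```

View pics/w1.png

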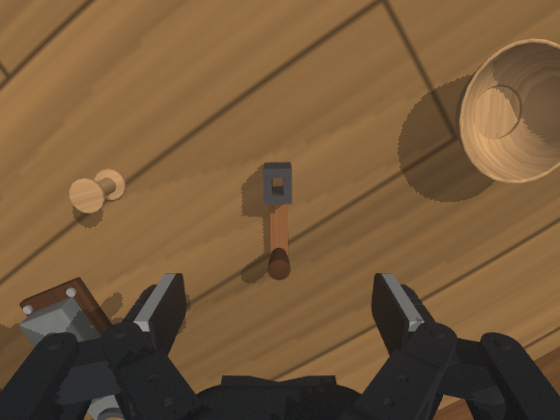

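The wrist view shows the hub at (278,183), with the crank's arm running straight down the picture. It agrees with the top view. Before grasping I'll go and look at the shaft.

Emit:
arm_command(steps=[[0,0.001,-0.015,0,0,0,0],[0,0.003,-0.05,0,0,0,0],[0,0.004,-0.095,0,0,0,0],[0,0.006,-0.145,0,0,0,0],[0,0.008,-0.195,0,0,0,0],[0,0.011,-0.245,0,0,0,0],[0,0.013,-0.295,0,0,0,0],[0,0.015,-0.335,0,0,0,0],[0,0.015,-0.35,0,0,0,0],[0,0.015,-0.35,0,0,0,0],[0,0.015,-0.35,0,0,0,0]])

```text
time_s: 3.52
position: [0.5151, -0.1671, 0.2392]
tcp_rot: [[0.56, -0.0, -0.828], [0.828, 0.001, 0.56], [0.0, -1.0, 0.001]]
force: [0.8, -0.3, -0.7]
grip_width: 0.0854
```

Run:
```python
from h import *
s=manip.observe(); c,im,d=shot('wrist'); np.savez('w2.npz',im=im,d=d,M=c['camera_from_world'])
cv2.imwrite('pics/w2.png',cv2.resize(im[90:300,140:420],None,fx=2.8,fy=2.8,interpolation=cv2.INTER_CUBIC)[:,:,::-1])
print(s['position'],s['time_s'])
P=pts(c,d); q=P.reshape(-1,3)
def rect(m):
    r=cv2.minAreaRect(q[m][:,:2].astype(np.float32)*1000); return m.sum(),q[m].mean(0).round(4),r
n=lambda x,y,r:np.hypot(q[:,0]-x,q[:,1]-y)<r
for lo in (.078,.081,.083):
    m=n(.515,-.169,.03)&(q[:,2]>lo)&(q[:,2]<.095); print('shaft',rect(m))
    x=q[m][:,:2]; w,v=np.linalg.eigh(np.cov(x.T)); print(np.degrees(np.arctan2(v[1,1],v[0,1])),np.sqrt(w*12))
print('collar',rect(n(.515,-.169,.03)&(q[:,2]>.052)&(q[:,2]<.058)))
```

```text
[ 0.51505429 -0.16705471  0.23920645] 3.525
shaft (np.int64(215), array([ 0.5145, -0.169 ,  0.0853]), ((515.1520385742188, -169.41549682617188), (9.965592384338379, 16.3911190032959), 67.34252166748047))
157.27924146102143 [0.0103203  0.01742029]
shaft (np.int64(202), array([ 0.5149, -0.1692,  0.0856]), ((515.1520385742188, -169.41549682617188), (9.965592384338379, 16.3911190032959), 67.34252166748047))
157.7695190571554 [0.01018091 0.01694046]
shaft (np.int64(196), array([ 0.515 , -0.1693,  0.0857]), ((515.1491088867188, -169.44338989257812), (9.923818588256836, 16.39331817626953), 67.11052703857422))
157.63547477316652 [0.01013415 0.01673031]
collar (np.int64(1208), array([ 0.5137, -0.1684,  0.0558]), ((515.0391845703125, -169.8557586669922), (43.04780197143555, 43.96432876586914), 56.66440200805664))
```

View pics/w2.png

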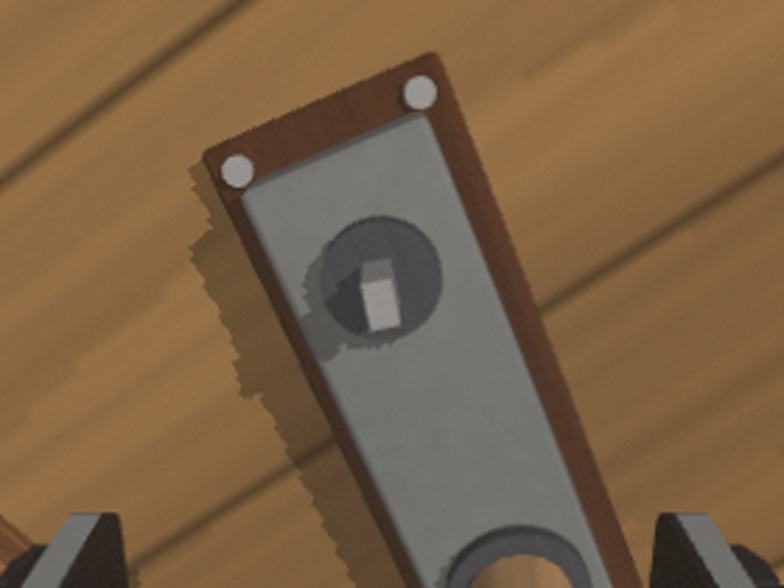

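Emit:
arm_command(steps=[[0,-0.001,0.015,0,0,0,0],[0,-0.003,0.05,0,0,0,0],[0,-0.005,0.1,0,0,0,0],[0,-0.007,0.15,0,0,0,0],[0,-0.009,0.2,-0.01,0,0,0.01],[0,-0.011,0.25,-0.03,0,0,0.01],[0,-0.013,0.3,-0.05,0,0,0.01],[0,-0.015,0.335,-0.07,0,0,0.01],[0,-0.015,0.348,-0.09,0,0,0.01],[0,-0.015,0.348,-0.12,0,0,0.01],[0,-0.015,0.348,-0.155,0,0,0.01],[0,-0.015,0.348,-0.19,0,0,0.01],[0,-0.015,0.348,-0.21,0,0,0.01],[0,-0.015,0.348,-0.22,0,0,0.01],[0,-0.015,0.348,-0.223,0,0,0.01],[0,-0.015,0.348,-0.223,0,0,0.01]])

```text
time_s: 5.58
position: [0.5006, 0.1802, 0.0171]
tcp_rot: [[0.552, 0.001, -0.834], [0.834, 0.0, 0.552], [0.001, -1.0, -0.001]]
force: [0.0, -0.6, 0.8]
grip_width: 0.0851
```

Emit:
arm_command(steps=[[0.4,0,0,0,0,0,0],[0.6,0,0,0,0,0,0],[0.8,0,0,0,0,0,0],[1,0,0,0,0,0,0],[1,0,0,0,0,0,0],[1,0,0,0,0,0,0],[1,0,0,0,0,0,0],[1,0,0,0,0,0,0]], force=60)

```text
time_s: 6.58
position: [0.5007, 0.1798, 0.0169]
tcp_rot: [[0.553, 0.001, -0.833], [0.833, 0.0, 0.553], [0.001, -1.0, -0.001]]
force: [-1.0, -0.2, 4.7]
grip_width: 0.0294
```

Emit:
arm_command(steps=[[1,0,0,0.01,0,0,0],[1,0,0,0.04,0,0,0],[1,0,0,0.08,0,0,0],[1,0,-0.01,0.11,0,0,0],[1,0.001,-0.035,0.115,0,0,0.02],[1,0.003,-0.075,0.115,0,0,0.05],[1,0.005,-0.12,0.115,0,0,0.08],[1,0.007,-0.165,0.115,0,0,0.11],[1,0.009,-0.21,0.115,0,0,0.14],[1,0.011,-0.255,0.115,0,0,0.17],[1,0.013,-0.295,0.115,0,0,0.19],[1,0.014,-0.325,0.115,0,0,0.192],[1,0.014,-0.342,0.115,0,0,0.192],[1,0.0144,-0.349,0.115,0,0,0.192],[1,0.0144,-0.349,0.115,0,0,0.192],[1,0.0144,-0.349,0.115,0,0,0.192]])

```text
time_s: 8.57
position: [0.5144, -0.1682, 0.1311]
tcp_rot: [[0.383, -0.001, -0.924], [0.924, 0.001, 0.383], [0.0, -1.0, 0.001]]
force: [-0.9, 0.3, -3.6]
grip_width: 0.0291
```

Run:
```python
from h import *
s=manip.observe(); c,im,d=shot('wrist'); np.savez('w3.npz',im=im,d=d,M=c['camera_from_world'])
cv2.imwrite('pics/w3.png',im[:,:,::-1])
cs,ims,ds=shot('side'); cv2.imwrite('pics/s3.png',cv2.resize(ims[150:330,250:490],None,fx=3.3,fy=3.3,interpolation=cv2.INTER_CUBIC)[:,:,::-1])
p=s['position'];R=s['tcp_rot'];print(p,R.round(3),s['time_s'],s['force'],s['moment'],s['grip_width'])
P=pts(c,d); q=P.reshape(-1,3); t=(q-p)@R
m=(np.abs(t[:,0])<.025)&(np.abs(t[:,2])<.03)&(q[:,2]>.145)&(q[:,2]<.165)
x=q[m]; print('hub',m.sum(),x.mean(0),cv2.minAreaRect(x[:,:2].astype(np.float32)*1000))
A=np.c_[x[:,:2]-x[:,:2].mean(0),np.ones(len(x))]; print('slope',np.linalg.lstsq(A,x[:,2],rcond=None)[0])
k=(np.abs(t[:,0])<.03)&(t[:,2]<-.06)&(t[:,2]>-.12)&(q[:,2]>.165)&(q[:,2]<.19); x=q[k]
print('knob',k.sum(),x.mean(0) if k.any() else 0,cv2.minAreaRect(x[:,:2].astype(np.float32)*1000)if k.any() else 0)
```

```text
[ 0.51442245 -0.16817852  0.13110263] [[ 0.383 -0.001 -0.924]
 [ 0.924  0.001  0.383]
 [ 0.    -1.     0.001]] 8.575 [-0.92878902  0.25324286 -3.60606731] [ 0.063769   -0.02788617 -0.01990462] 0.029126328182165217
hub 7837 [ 0.51063112 -0.16595596  0.15465485] ((513.884765625, -167.94076538085938), (49.89836502075195, 40.067867279052734), 67.88986206054688)
slope [ 0.03758128 -0.01361922  0.15465485]
knob 0 0 0
```

View pics/w3.png

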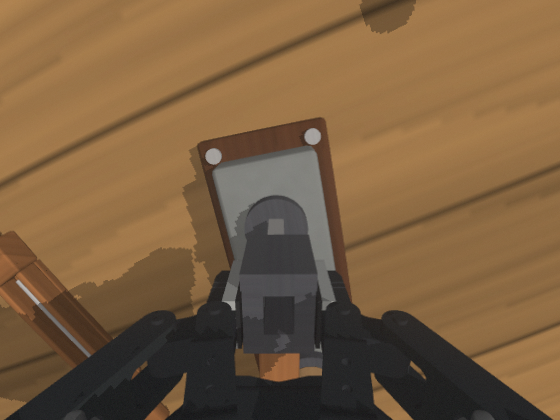

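View pics/s3.png

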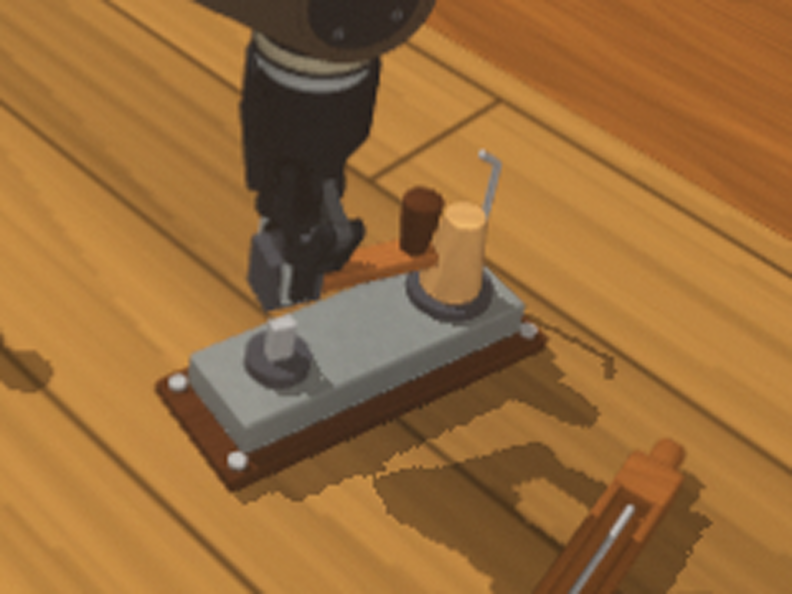

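Wrist view: the hub is squarely held, its bore at about (280,315), with the top of the shaft just showing at (276,228). Side view: the crank is level above the shaft. I'll measure the bore in this frame and compare it with the shaft.

Run:
```python
from h import *
z=np.load('w3.npz'); im,d=z['im'],z['d']; c=imaging.calibration('wrist'); c['camera_from_world']=z['M']
P=pts(c,d); Z=P[:,:,2]
sub=(slice(280,355),slice(245,318))
zt=np.percentile(Z[280:350,250:262],50); print('ztop',zt)
for r in (285,290,345,350): print(Z[r,250:312:8].round(4))
hole=np.zeros(Z.shape,np.uint8); hole[292:342,260:302]=(Z[292:342,260:302]<zt-.004)
n,l,st,ce=cv2.connectedComponentsWithStats(hole); i=1+st[1:,4].argmax(); print(st[i],ce[i])
v,u=np.where(l==i); X=plane(c,np.c_[u,v],zt)[:,:2]
r=cv2.minAreaRect((X*1000).astype(np.float32)); print('bore',X.mean(0),r)
g=(Z>zt-.003)&(Z<zt+.003); g2=np.zeros_like(g); g2[270:360,244:320]=g[270:360,244:320]
x=P[g2]; A=np.c_[x[:,:2]-x[:,:2].mean(0),np.ones(len(x))]; print('top',cv2.minAreaRect((x[:,:2]*1000).astype(np.float32)),'slope',np.linalg.lstsq(A,x[:,2],rcond=None)[0])
```

```text
ztop 0.15491253762849116
[0.1553 0.1548 0.155  0.155  0.1537 0.1546 0.1556 0.1546]
[0.1548 0.1548 0.1551 0.1553 0.1545 0.1548 0.1547 0.1547]
[0.1553 0.1553 0.1543 0.1547 0.1554 0.155  0.1553 0.1541]
[0.1551 0.1556 0.1558 0.1559 0.1555 0.1544 0.154  0.1548]
[263 296  31  34 991] [278.45711403 312.00504541]
bore [ 0.51270359 -0.16646026] ((513.0078735351562, -166.65533447265625), (11.841094017028809, 15.83349323272705), 68.14363861083984)
top ((514.4059448242188, -166.28819274902344), (29.7303466796875, 40.811954498291016), 65.6489486694336) slope [ 0.00572485 -0.00068689  0.15479949]
```

Emit:
arm_command(steps=[[1,0.0008,-0.002,-0.004,0,0,0],[1,0.0008,-0.002,-0.01,0,0,0],[1,0.0008,-0.002,-0.016,0,0,0],[1,0.0008,-0.002,-0.022,0,0,0],[1,0.0008,-0.002,-0.026,0,0,0],[1,0.0008,-0.002,-0.028,0,0,0],[1,0.0008,-0.002,-0.029,0,0,0],[1,0.0008,-0.002,-0.03,0,0,0],[1,0.0008,-0.002,-0.031,0,0,0],[1,0.0008,-0.002,-0.032,0,0,0],[1,0.0008,-0.002,-0.0325,0,0,0]])

```text
time_s: 10.05
position: [0.5153, -0.1712, 0.0988]
tcp_rot: [[0.384, -0.0, -0.923], [0.923, 0.0, 0.384], [0.0, -1.0, 0.0]]
force: [0.2, -0.1, -4.5]
grip_width: 0.0291
```

Emit:
arm_command(steps=[[1,0,0,-0.001,0,0,0],[1,0,0,-0.002,0,0,0],[1,0,0,-0.003,0,0,0],[1,0,0,-0.004,0,0,0],[1,0,0,-0.005,0,0,0]])

```text
time_s: 10.68
position: [0.5154, -0.1712, 0.0937]
tcp_rot: [[0.384, -0.0, -0.923], [0.923, 0.0, 0.384], [-0.0, -1.0, 0.0]]
force: [-0.1, 0.3, -3.4]
grip_width: 0.0293
```

Emit:
arm_command(steps=[[1,0,0,-0.002,0,0,0],[1,0,0,-0.004,0,0,0],[1,0,0,-0.006,0,0,0],[1,0,0,-0.008,0,0,0],[1,0,0,-0.01,0,0,0],[1,0,0,-0.012,0,0,0],[1,0,0,-0.014,0,0,0],[1,0,0,-0.016,0,0,0],[1,0,0,-0.018,0,0,0],[1,0,0,-0.0195,0,0,0],[1,0,0,-0.0205,0,0,0]])

```text
time_s: 12.05
position: [0.5153, -0.1712, 0.0732]
tcp_rot: [[0.384, -0.0, -0.923], [0.923, 0.0, 0.384], [0.0, -1.0, 0.0]]
force: [-0.1, 0.0, -3.1]
grip_width: 0.0291
```

Emit:
arm_command(steps=[[1,0,0,-0.0005,0,0,0],[1,0,0,-0.001,0,0,0],[1,0,0,-0.0015,0,0,0],[1,0,0,-0.002,0,0,0],[1,0,0,-0.002,0,0,0]])

```text
time_s: 12.68
position: [0.5155, -0.1713, 0.0719]
tcp_rot: [[0.384, 0.0, -0.923], [0.923, -0.0, 0.384], [-0.0, -1.0, -0.0]]
force: [-2.7, 0.8, 1.1]
grip_width: 0.0291
```

Emit:
arm_command(steps=[[1,0,0,-0.0005,0,0,0],[1,0,0,-0.0008,0,0,0],[1,0,0,-0.0008,0,0,0]])

```text
time_s: 13.05
position: [0.5155, -0.1713, 0.0719]
tcp_rot: [[0.383, -0.0, -0.924], [0.924, 0.0, 0.383], [-0.0, -1.0, 0.0]]
force: [-4.7, 2.7, 7.0]
grip_width: 0.0289
```

Emit:
arm_command(steps=[[0.6,0,0,0,0,0,0],[0.5,0,0,0,0,0,0],[0.3,0,0,0,0,0,0],[0.2,0,0,0,0,0,0],[0,0,0,0,0,0,0],[0,0,0,0,0,0,0],[0,0,0,0.003,0,0,0],[0,0,0,0.01,0,0,0],[0,0,0,0.03,0,0,0],[0,0,0,0.06,0,0,0],[0,0,0,0.1,0,0,0],[0,0,0,0.14,0,0,0],[0,0,0,0.165,0,0,0],[0,0,0,0.17,0,0,0],[0,0,0,0.17,0,0,0]])

```text
time_s: 14.92
position: [0.5151, -0.1711, 0.2401]
tcp_rot: [[0.384, -0.0, -0.923], [0.923, 0.0, 0.384], [0.0, -1.0, 0.0]]
force: [0.3, -0.0, 0.3]
grip_width: 0.0854
```

Run:
```python
from h import *
s=manip.observe(); c,im,d=shot('wrist'); cs,ims,ds=shot('side')
a=cv2.resize(im[100:310,140:420],(400,300),interpolation=cv2.INTER_CUBIC); b=cv2.resize(ims[170:320,280:480],(400,300),interpolation=cv2.INTER_CUBIC)
cv2.imwrite('pics/f.png',np.hstack([a,b])[:,:,::-1]); print(s['time_s'],s['position'],s['force'])
q=pts(c,d).reshape(-1,3)
n=lambda x,y,r:np.hypot(q[:,0]-x,q[:,1]-y)<r
m=n(.515,-.1694,.03)&(q[:,2]>.09)&(q[:,2]<.105); x=q[m]
A=np.c_[x[:,:2]-x[:,:2].mean(0),np.ones(len(x))]; print('hub top',m.sum(),cv2.minAreaRect(x[:,:2].astype(np.float32)*1000),'slope,z',np.linalg.lstsq(A,x[:,2],rcond=None)[0],np.median(x[:,2]))
m=n(.598,-.204,.03)&(q[:,2]>.105)&(q[:,2]<.13);x=q[m];print('knob',len(x),x.mean(0),np.median(x[:,2]))
```

```text
14.925 [ 0.51512316 -0.17109535  0.24012778] [ 0.25981926 -0.00718153  0.2937495 ]
hub top 1202 ((515.635009765625, -170.50193786621094), (29.803096771240234, 38.72833251953125), 67.93566131591797) slope,z [0.00424845 0.00185635 0.09564721] 0.0957470707426708
knob 543 [ 0.59633199 -0.20322851  0.11053326] 0.11066654963896466
```

View pics/f.png

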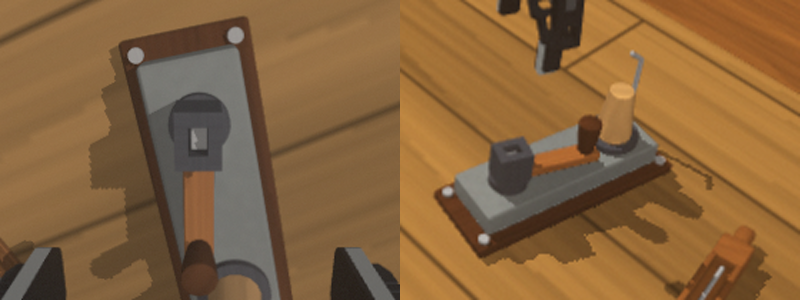

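The wrist view shows the shaft inside the hub's bore and the hub seated on the collar. The side view shows the crank level and the gripper clear. I'm handing the job in.

```bash
python3 -c "
from h import *
print(order.job_done())"
```

```text
the job is handed in; nothing more can be done
None
```

The crank is on the winder's drive shaft, fully home and level, and the gripper has let go and moved clear. I turned the crank about 11° to match the flats and handed the job in at about 15 s of the 61 s allowed.

- **Height:** the hub top read 95.7 mm against a nominal 95 mm. The wrist camera also read the bare shaft end about 0.7 mm high, so I take the hub as resting on the collar.
- **Level:** the hub top's slope was under 0.005 rad, and the knob top sits at the matching height.
- **Forces:** the hub slid down without resistance. The force on the wrist rose to about 8 N (7 N vertical) as it reached the collar, far below the limit.
- **Disagreements:** I moved about 2 mm from where the arm first stopped over the shaft because the wrist camera showed the bore off by that much. Angle readings of the hub and shaft varied by a degree or two, well within the fit's play.
- **Not measured:** I did not re-measure the shuttle, bowl or bobbin at the end. No move came near them.

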